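# Put the kite-repair things away in the chest drawer

## Task

Put the kite-repair things away: slide the orange tape roll up off its post and set it flat in the open drawer of the little wooden chest, and set the aluminium box flat, lid up, in the drawer beside it (either may go first). Put them down rather than dropping them, and only when both lie released in the open drawer slide it fully shut, without slamming it. Leave the cup and the canister as they are.

Things in the scene. Friction and masses are not known exactly. Their poses are not given: they have to be found in the camera images.
- chest_front (a point): Point at table height under the middle of the front opening of a low wooden chest with one drawer, fixed to the surface, 270 mm deep (x), 280 mm wide (y), 100 mm high. x points from here into the chest, y along its front, z up. The drawer slides out along -x. The chest's top board covers everything from x = 0 on, with 66 mm of free height above the drawer floor.
- chest_drawer0 (a joint): How far the drawer is pulled out, in m: 0 fully shut, 0.19 fully out. It starts well open and moves with about 1 N.
- drawer_floor (a point): Middle of the front edge of the drawer's inner floor, on the floor's surface (22 mm above the table), at the inner side of the drawer front (21 mm thick); axes as chest_front's; moves with the drawer. Inside: x = 0 to 225 mm and 119 mm either way in y; side walls 56 mm and front panel 66 mm above this floor. With the drawer pulled out by q, uncovered from x = 0 to x = q - 6 mm.
- chest_drawer0_handle (a point): Middle of the drawer's steel bar handle: a bar 11 mm thick and 120 mm long along the chest's y, 35 mm in front of the drawer's front face and 62 mm above the table; clear in front of it and above it. With the drawer shut it lies at x = -50 mm, y = 0 in the frame of chest_front.
- stand: Tape stand fixed to the surface: dark steel disc, 100 mm across and 12 mm thick, with an upright bright post 16 mm across whose tip is 67 mm above the table. Origin: centre of its underside, on the post's axis.
- roll: Wound roll of orange tape with white rims, 66 mm across, 45 mm high, bore 26 mm, about 0.12 kg. Origin: centre of its underside; z is its axis. It starts on the stand's disc (underside 12 mm above the table) with the post through its bore; the post stands 10 mm out of its top.
- tin: Closed, latched aluminium box, 110 mm long (x), 58 mm wide (y), 38 mm high, about 0.25 kg. Origin: centre of its underside; z up through the lid. It starts on the table.
- cup: Blue ceramic cup, 76 mm across and 85 mm high, standing on the table; leave alone. Origin: centre of its underside.
- canister: Green plastic canister with yellow screw top, 70 mm across, 100 mm high, standing on the table; leave alone. Origin: centre of its underside.
Not all that is in view belongs to the job. What is meant by the tin is not blue, and is the larger of those in its own colour.

How it is judged:
By the outcome, as a careful person would: the job done as asked, in the order asked, and still so for the second after the job is handed in, with the robot touching nothing.
It also fails if it takes over 72 s, if anything falls off the work surface, if the arm or the gripper's body presses on something with over 40 N, if the wrist force passes 120 N, or if a joint passes its speed limit or range.

## Robot

A 6-joint arm with a two-finger parallel gripper is mounted at the origin on the work surface. World frame = base frame: x ahead of the robot, y to its left, z up, the work surface at z = 0. Lengths are in m, angles in degrees, forces in N, time in s.
With the tool pointing down it reaches from about 0.375 to 0.9 m from the base axis. Payload 3.1 kg.
Tool frame: the origin (TCP) lies between the finger pads; the fingertips stand 11 mm ahead of it and the grasp point (between the pads) lies 8 mm behind it; z points along the fingers, y is the line along which they close (so a half turn about z gives the same grasp; the last joint's range is limited). The gripper opens to 87 mm and grips with 3 to 60 N. Pads are 19 mm wide; open, the fingers measure 117 mm over their backs; the gripper's body (75 mm by 190 mm) begins 51 mm behind the grasp point.
Start: joints at [-76.289, 30.224, 82.088, -0, 67.689, -10.227], TCP at [0.254, -0.571, 0.234] pointing down, gripper open.
Joint ranges: [-176.69, 176.69], [-43.24, 126.21], [12.49, 139.97], [-82, 262], [0, 151.66], [-163.58, 163.58]. Speed limits (degrees/s): [159.86, 159.86, 180, 180, 180, 180].

## Interface

Orientations are given as a 3x3 rotation matrix whose columns are the frame's x, y, z axes.
In Python, from rig import bot, viewer, workorder, models gives the robot as it stands.
- The arm moves only by the shell command python3 -m jog 'ROWS'. ROWS is JSON, a list of rows, each a list of 7 numbers: the opening, from 0 (shut) to 1 (fully open), then the shift along the tool's x, y, z in m, then the turn, a rotation vector about the tool's x, y, z in degrees. In form: [[claw, x, y, z, ax, ay, az], ...]. A call has 1 to 20 rows; each row is the pose to reach, as a shift and turn from the pose commanded when the call began, along the tool's axes at that moment; what a row does not reach only later rows make up. A row lasts 1/8 s, in which the tool goes at most 62.5 mm and 10.7 degrees, less where a joint would pass 70% of its speed; a pose out of reach is approached as far as the arm can. A call with a gripper value outside its range is refused whole. The fingers move at their own pace and stop on an object; the grip force is fixed at half the most. Time passes only in rows, so rows that repeat a pose let the fingers close. It gives the time, the measured TCP pose, the force, the opening and the grip force at its end, in the units of the state.
- bot.read_state(): the state, without advancing time (a new reading comes with each control period).
- viewer.capture(name): name is "scene" or "side" or "wrist"; returns (picture, depth): 480x640x3 uint8, blue, green, red; 480x640 float32, m along the optical axis (not along the pixel's ray), 0 where there is no reading.
- viewer.camera_info(name): a dict with "fx", "fy", "cx", "cy" (pixels), "dist_coeffs" ([k1, k2, p1, p2, k3] as OpenCV has them; the pictures are not rectified), "world_to_cam" (4x4, takes a point from world to camera coordinates). Camera axes: x right, y down, z forward; pixel columns grow to the right and rows downward; lengths in m; the calibration is good to about 2 mm. A picture is of the moment at which its call begins: read the wrist's pose just before it. camera_info takes no time and is no camera call; for the wrist camera it gives the pose at the moment of the call.
- workorder.hand_in(): hands the job in; it is judged then, once.
Trained networks look in the newest picture that a camera, given by its name, has taken for a name from the list of things; names that differ only in an ending like _2 or _b are one class to them, and where a whole thing is asked for, a point or a joint stands for the part that bears it (a point fixed in the world has none). Each returns a list of dicts, best first, with "p" (0 to 1); they miss things now and then, are a little off and sometimes report something else, mostly with a low value. They report only what shows in the picture. A call takes as long as a camera call. They do not tell look-alikes from the thing itself.
- models.outline_of(camera, thing): "mask" (480x640 bool, what is visible of it).
- models.tip_of(camera, thing): "xyz" ([x, y, z] in m, in world coordinates, good to about 4 mm: a listed point, or the origin of a listed thing).
The state is a dict: "time_s": time; "joint_positions": joint angles; "qvel": joint speeds; "tau": joint torques, N m; "position": TCP position; "tcp_rot": TCP orientation; "force": force on the tool from outside, world axes, zero at the start; "moment": the same for the moment, N m; "opening": opening from 0.0 (shut) to 1.0 (fully open); "grasp_force": force on a finger pad.
Only numpy, scipy, OpenCV 4.12 (cv2) and the standard library are available. Lean on these libraries where they do the work, as an engineer would, in place of code of your own. Each camera call takes 0.05 s, during which the arm holds its last target. There are 200 camera calls.

## Working session

There is one attempt and no reset: what is moved stays moved. The work goes in short steps, Python scripts to look and compute and a shell command to move; the robot and the scene stay as the last step left them, time stands still between calls to the robot, and variables do not carry over. Pictures are saved under pics/ and viewed, at most 10 in all, crops included, and the job is handed in when it is done.

```bash
ls; mkdir -p pics
cat > h.py <<'E'
import numpy as np, cv2
from rig import bot, viewer, workorder, models
def unproj(cam,uv,depth):
    i=viewer.camera_info(cam);K=np.array([[i['fx'],0,i['cx']],[0,i['fy'],i['cy']],[0,0,1.]])
    uv=np.asarray(uv,float).reshape(-1,1,2)
    n=cv2.undistortPoints(uv,K,np.array(i['dist_coeffs'],float)).reshape(-1,2)
    d=np.asarray(depth).reshape(-1,1)
    P=np.hstack([n*d,d]);T=np.linalg.inv(np.array(i['world_to_cam']))
    return P@T[:3,:3].T+T[:3,3]
def maskpts(cam,m,depth):
    v,u=np.nonzero(m&(depth>0)); return unproj(cam,np.c_[u,v],depth[v,u])
E
python3 - <<'E'
from h import *
np.set_printoptions(precision=4,suppress=True)
for c in ['scene','side']:
    im,d=viewer.capture(c);cv2.imwrite(f'pics/{c}0.png',im);np.save(f'pics/{c}0.npy',d)
    for t in ['chest_front','drawer_floor','chest_drawer0_handle','stand','roll','tin','cup','canister']:
        try: print(c,t,[(round(r['p'],2),np.round(r['xyz'],3).tolist()) for r in models.tip_of(c,t)[:4]])
        except Exception as e: print(c,t,e)
print(bot.read_state())
E
```

```text
pics
scene chest_front [(0.83, [0.713, -0.039, 0.001])]
scene drawer_floor [(0.55, [0.539, -0.037, 0.026]), (0.43, [0.716, -0.043, -0.001])]
scene chest_drawer0_handle [(0.9, [0.485, -0.04, 0.059]), (0.53, [0.704, -0.358, -0.0])]
scene stand [(0.65, [0.462, -0.349, -0.001]), (0.18, [0.54, -0.038, 0.025])]
scene roll [(0.92, [0.462, -0.345, 0.01])]
scene tin [(0.83, [0.491, 0.243, 0.002]), (0.67, [0.507, 0.397, -0.004]), (0.64, [0.538, 0.517, 0.0])]
scene cup [(0.85, [0.686, 0.327, -0.0])]
scene canister [(0.96, [0.705, -0.359, 0.001])]
side chest_front [(0.57, [0.712, -0.046, 0.004])]
side drawer_floor [(0.94, [0.536, -0.036, 0.024]), (0.27, [0.461, -0.347, 0.008])]
side chest_drawer0_handle [(0.89, [0.482, -0.04, 0.063])]
side stand [(0.84, [0.462, -0.349, -0.003])]
side roll [(0.67, [0.46, -0.348, 0.009])]
side tin [(0.85, [0.495, 0.249, -0.0]), (0.75, [0.542, 0.513, -0.0]), (0.69, [0.502, 0.395, -0.001])]
side cup [(0.91, [0.688, 0.333, 0.002])]
side canister [(0.66, [0.706, -0.359, -0.002])]
{'time_s': 0.9, 'joint_positions': array([-76.2895,  30.2191,  82.0865,   0.0005,  67.6888, -10.228 ]), 'qvel': array([ 0.1108, -0.0917,  0.023 ,  0.0044,  0.1883, -0.0783]), 'tau': array([  0.0008, -43.9994, -17.6991,   0.0635,   0.0503,  -0.    ]), 'position': array([ 0.2536, -0.5712,  0.2336]), 'tcp_rot': array([[ 0.914 ,  0.4058,  0.    ],
       [ 0.4058, -0.914 , -0.0001],
       [-0.    ,  0.0001, -1.    ]]), 'force': array([0.7257, 0.0762, 0.0136]), 'moment': array([-0.0138, -0.0089, -0.0248]), 'grasp_force': 0.0, 'opening': 0.9986709189479609}
```

View pics/scene0.png

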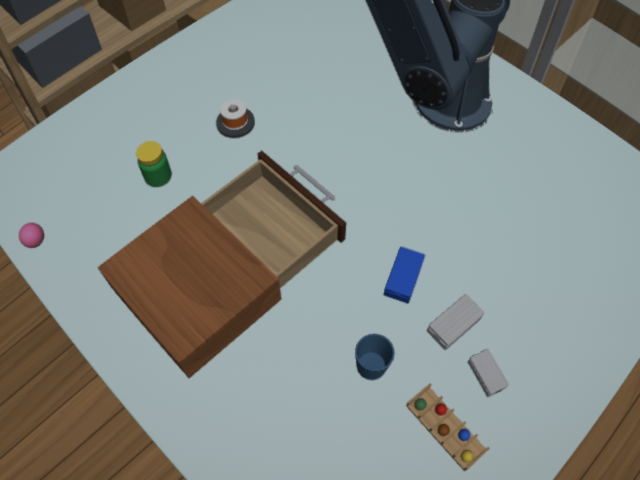

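View pics/side0.png

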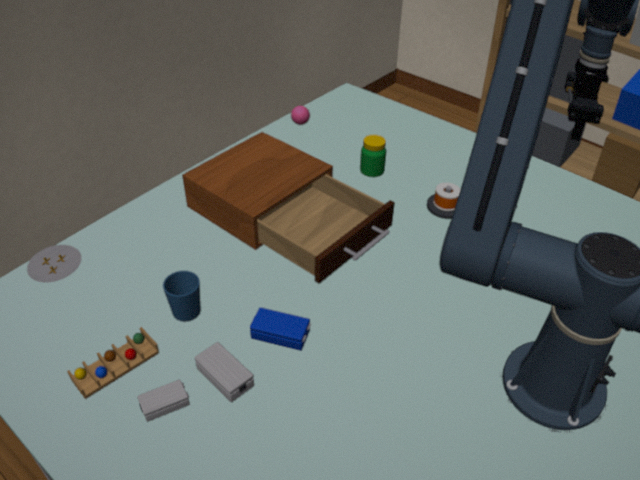

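Run:
```python
from h import *
np.set_printoptions(precision=4,suppress=True)
for c in ['scene','side']:
    im,d=viewer.capture(c)
    for t in ['tin','roll','chest_drawer0_handle']:
        for r in models.outline_of(c,t)[:4]:
            P=maskpts(c,r['mask'],d); 
            if len(P)<20: continue
            zt=np.percentile(P[:,2],90); Q=P[abs(P[:,2]-zt)<.006]
            rc=cv2.minAreaRect((Q[:,:2]*1000).astype(np.float32))
            px=im[r['mask']].mean(0)
            print(c,t,round(r['p'],2),len(P),'ztop',zt.round(4),'rect',np.round(rc[0],1),np.round(rc[1],1),round(rc[2],1),'bgr',px.round(), 'mean',Q.mean(0))
```

```text
scene tin 0.87 1624 ztop 0.041 rect [504.8 395. ] [ 58.  112.5] 85.1 bgr [142. 139. 137.] mean [0.5059 0.396  0.0388]
scene tin 0.8 1114 ztop 0.0323 rect [542.2 513.2] [85.4 47.5] 69.6 bgr [137. 134. 132.] mean [0.5429 0.5136 0.03  ]
scene tin 0.57 1452 ztop 0.0417 rect [496.1 247. ] [113.5  58.5] 23.6 bgr [148.  72.  40.] mean [0.4974 0.2477 0.0394]
scene roll 0.61 613 ztop 0.06 rect [ 463.7 -345.5] [63.5 60.6] 50.4 bgr [112. 121. 135.] mean [ 0.4646 -0.344   0.0581]
scene roll 0.61 1637 ztop 0.041 rect [504.6 395. ] [ 58.3 112.6] 84.7 bgr [142. 138. 137.] mean [0.5055 0.3959 0.0388]
scene chest_drawer0_handle 0.94 10103 ztop 0.0802 rect [612.5 -42.8] [276.2 191.4] 88.9 bgr [ 75.  96. 110.] mean [ 0.5742 -0.0361  0.0794]
scene chest_drawer0_handle 0.34 1396 ztop 0.0851 rect [690.3 330.8] [73.6 73.8] 13.7 bgr [79. 61. 41.] mean [0.6895 0.3298 0.0847]
side tin 0.96 1791 ztop 0.0394 rect [493.3 248.2] [108.5  62.6] 23.5 bgr [123.  54.  20.] mean [0.4921 0.2488 0.0376]
side tin 0.79 2001 ztop 0.039 rect [499.9 396.3] [ 59.  113.7] 84.8 bgr [121. 118. 120.] mean [0.4979 0.3975 0.0371]
side tin 0.69 942 ztop 0.1002 rect [ 704.3 -353. ] [57.5 61.4] 72.6 bgr [29. 88. 58.] mean [ 0.7025 -0.352   0.0996]
side tin 0.68 1318 ztop 0.0301 rect [539.2 515.1] [85.6 48.1] 68.8 bgr [118. 116. 117.] mean [0.5381 0.5156 0.0281]
side roll 0.96 591 ztop 0.0583 rect [ 459.8 -347.5] [69.1 65.9] 64.7 bgr [ 91. 105. 126.] mean [ 0.4608 -0.3442  0.0566]
side chest_drawer0_handle 0.94 8763 ztop 0.0767 rect [599.  -40.4] [277.4 245.2] 89.7 bgr [54. 74. 91.] mean [ 0.581  -0.0301  0.076 ]
```

The scene view shows the roll on its stand at (235,115), the drawer open at about (270,220), and the grey tin at (456,321). A smaller grey box sits at (488,372) and a blue one at (405,274); both are decoys. The side view agrees: tin at (225,370), roll at (447,195). The large grey box measures 58x112 mm with its top at 0.039, and the roll's top is at 0.058; both match the text. I'll move above the roll.

```bash
python3 -m jog '[[1,0.04,-0.017,0,0,0,4],[1,0.09,-0.039,0,0,0,8],[1,0.14,-0.06,0,0,0,12],[1,0.19,-0.082,0,0,0,16],[1,0.24,-0.103,0,0,0,20],[1,0.27,-0.117,0,0,0,23],[1,0.282,-0.121,0,0,0,24],[1,0.282,-0.121,0,0,0,24],[1,0.282,-0.121,0,0,0,24]]'
python3 - <<'E'
from h import *
np.set_printoptions(precision=4,suppress=True)
s=bot.read_state();print(s['time_s'],s['position'],s['tcp_rot'].tolist(),s['force'])
im,d=viewer.capture('wrist');cv2.imwrite('pics/w1.png',im)
for t in ['roll','stand','drawer_floor','chest_drawer0_handle','chest_front']:
    print(t,[(round(r['p'],2),np.round(r['xyz'],4).tolist()) for r in models.tip_of('wrist',t)[:2]])
r=models.outline_of('wrist','roll')
if r:
    P=maskpts('wrist',r[0]['mask'],d);Q=P[P[:,2]>.048];Q=Q[Q[:,2]<.064]
    print(np.percentile(Q[:,2],[50,90]),cv2.minEnclosingCircle((Q[:,:2]*1000).astype(np.float32)),np.percentile(Q,[2,98],axis=0))
E
```

```text
time_s: 2.42
position: [0.4619, -0.3467, 0.2336]
tcp_rot: [[1.0, -0.001, -0.0], [-0.001, -1.0, -0.0], [-0.0, 0.0, -1.0]]
force: [0.3, 0.4, 0.0]
opening: 1.005
grasp_force: 0.0
2.425 [ 0.4619 -0.3467  0.2336] [[0.9999993705500438, -0.0011085510178441209, -0.00017324594297694773], [-0.0011086097783792623, -0.9999993278798507, -0.00033944691168238765], [-0.00017286953231536746, 0.00033963876016408057, -0.999999927380816]] [0.2926 0.4115 0.0429]
roll [(0.96, [0.4607, -0.3427, 0.0113])]
stand [(0.76, [0.4638, -0.3472, 0.0002])]
drawer_floor [(0.89, [0.5402, -0.041, 0.0203])]
chest_drawer0_handle [(0.58, [0.4821, -0.0406, 0.0638])]
chest_front []
[0.0581 0.0591] ((461.677490234375, -345.65911865234375), 32.86757278442383) [[ 0.4329 -0.375   0.0552]
 [ 0.492  -0.3162  0.0596]]
```

```bash
python3 -m jog '[[1,0,-0.001,0.05,0,0,0],[1,0,-0.001,0.1,0,0,0],[1,0,-0.001,0.14,0,0,0],[1,0,-0.001,0.17,0,0,0],[1,0,-0.001,0.19,0,0,0],[1,0,-0.001,0.2,0,0,0],[1,0,-0.001,0.2,0,0,0],[0,0,-0.001,0.2,0,0,0],[0,0,-0.001,0.2,0,0,0],[0,0,-0.001,0.2,0,0,0],[0,0,-0.001,0.2,0,0,0],[0,0,-0.001,0.2,0,0,0],[0,0,-0.001,0.2,0,0,0]]'
```

```text
time_s: 4.4
position: [0.4626, -0.3457, 0.0343]
tcp_rot: [[1.0, -0.001, 0.001], [-0.001, -1.0, -0.001], [0.001, 0.001, -1.0]]
force: [-0.9, 0.3, 6.5]
opening: 0.746
grasp_force: 30.0
```

Run:
```python
from h import *
np.set_printoptions(precision=4,suppress=True)
d=np.load('pics/scene0.npy')
im,d=viewer.capture('scene')
m=models.outline_of('scene','chest_drawer0_handle')[0]['mask']
P=maskpts('scene',m,d)
Q=P[(P[:,2]>.078)&(P[:,2]<.11)]
# front panel: rim z ~.088
F=Q[(Q[:,0]<.56)&(Q[:,2]>.083)];print('front rim',len(F),F.min(0),F.max(0),np.polyfit(F[:,1],F[:,0],1))
W=P[(P[:,0]>.56)&(P[:,0]<.69)&(P[:,2]>.07)&(P[:,2]<.086)]
for sgn in(-1,1):
    w=W[sgn*(W[:,1]+.04)>.08];print('wall',len(w),np.percentile(w[:,1],[2,50,98]),np.polyfit(w[:,0],w[:,1],1) if len(w)>5 else '')
T=maskpts('scene',d>0,d);T=T[(T[:,2]>.095)&(T[:,2]<.106)&(T[:,0]>.6)&(T[:,0]<1.05)&(T[:,1]>-.25)&(T[:,1]<.15)]
print('top',cv2.minAreaRect((T[:,:2]*1000).astype(np.float32)))
H=P[(P[:,0]<.497)];print('handle',len(H),np.percentile(H,[2,50,98],axis=0) if len(H) else '')
fl=P[(P[:,2]<.035)&(P[:,0]>.54)];print('floor z',np.median(fl[:,2]),len(fl),np.percentile(fl,[1,99],axis=0))
```

```text
Traceback (most recent call last):
IndexError: list index out of range
```

```bash
python3 -m jog '[[0,0,0,-0.01,0,0,0],[0,0,0,-0.03,0,0,0],[0,0,0,-0.06,0,0,0],[0,0,0,-0.1,0,0,0],[0,0,0,-0.13,0,0,0],[0,0,0,-0.13,0,0,0],[0,0,0,-0.13,0,0,0]]'
cat > ch.py <<'E'
from h import *
np.set_printoptions(precision=4,suppress=True)
im,d=viewer.capture('scene')
P=maskpts('scene',d>0,d)
P=P[(P[:,0]>.44)&(P[:,0]<1.05)&(P[:,1]>-.22)&(P[:,1]<.14)&(P[:,2]>.012)&(P[:,2]<.115)]
F=P[(P[:,0]<.545)&(P[:,2]>.083)];print('front rim',len(F),F.min(0),F.max(0),np.polyfit(F[:,1],F[:,0],1))
W=P[(P[:,0]>.56)&(P[:,0]<.69)&(P[:,2]>.07)&(P[:,2]<.086)]
for sgn in(-1,1):
    w=W[sgn*(W[:,1]+.04)>.08];print('wall',len(w),np.percentile(w[:,1],[2,50,98]),np.polyfit(w[:,0],w[:,1],1) if len(w)>5 else '')
T=P[(P[:,2]>.094)&(P[:,0]>.6)]
print('top',cv2.minAreaRect((T[:,:2]*1000).astype(np.float32)))
H=P[(P[:,0]<.497)&(P[:,2]>.05)];print('handle',len(H),np.percentile(H,[2,50,98],axis=0) if len(H) else '')
fl=P[(P[:,2]<.032)&(P[:,0]>.53)&(abs(P[:,1]+.04)<.11)];print('floor z',np.median(fl[:,2]),len(fl),np.percentile(fl,[1,99],axis=0))
E
python3 ch.py
```

```text
time_s: 5.38
position: [0.4615, -0.3444, 0.1626]
tcp_rot: [[1.0, -0.001, -0.002], [-0.001, -1.0, 0.002], [-0.002, -0.002, -1.0]]
force: [-0.2, -0.1, -0.8]
opening: 0.748
grasp_force: 29.9
front rim 748 [ 0.515 -0.179  0.083] [0.5425 0.0963 0.096 ] [0.0184 0.5281]
wall 249 [-0.1699 -0.1631 -0.1595] [-0.0187 -0.1519]
wall 246 [0.0753 0.0802 0.0833] [-0.0162  0.0899]
top ((841.13134765625, -47.61750793457031), (284.80352783203125, 256.84967041015625), 89.17095947265625)
handle 272 [[ 0.4787 -0.1011  0.0602]
 [ 0.486  -0.0381  0.0661]
 [ 0.4939  0.0225  0.0714]]
floor z 0.02240844473636172 5331 [[ 0.5388 -0.1476  0.0169]
 [ 0.6918  0.0504  0.0295]]
```

```bash
python3 -m jog '[[0,0.01,-0.015,0,0,0,0],[0,0.035,-0.052,0,0,0,0],[0,0.065,-0.096,0,0,0,0],[0,0.095,-0.141,0,0,0,0],[0,0.125,-0.186,0,0,0,0],[0,0.15,-0.222,0,0,0,0],[0,0.164,-0.243,0,0,0,0],[0,0.167,-0.248,0,0,0,0],[0,0.167,-0.248,0,0,0,0],[0,0.167,-0.248,0.03,0,0,0],[0,0.167,-0.248,0.06,0,0,0],[0,0.167,-0.248,0.085,0,0,0],[0,0.167,-0.248,0.1,0,0,0],[0,0.167,-0.248,0.108,0,0,0],[0,0.167,-0.248,0.112,0,0,0],[0,0.167,-0.248,0.112,0,0,0]]'
python3 - <<'E'
from h import *
im,d=viewer.capture('wrist');cv2.imwrite('pics/w2.png',im)
im,d=viewer.capture('side');cv2.imwrite('pics/s2.png',cv2.resize(im[120:300,230:430],None,fx=3,fy=3))
E
```

```text
time_s: 7.42
position: [0.6299, -0.0976, 0.052]
tcp_rot: [[1.0, -0.001, 0.001], [-0.001, -1.0, -0.0], [0.001, 0.0, -1.0]]
force: [0.2, -0.3, -1.6]
opening: 0.746
grasp_force: 29.9
```

View pics/s2.png

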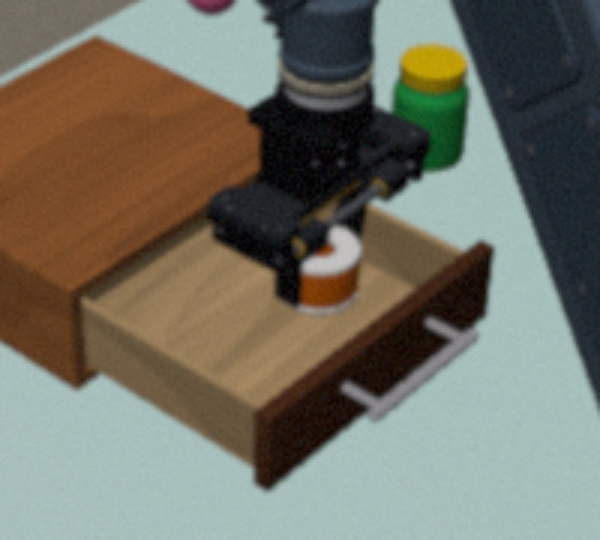

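The side view shows the roll upright in the fingers just above the drawer floor at (330,270), clear of the walls. I'll lower the last 8 mm in small steps.

```bash
python3 -m jog '[[0,0,0,0.003,0,0,0],[0,0,0,0.005,0,0,0],[0,0,0,0.007,0,0,0],[0,0,0,0.008,0,0,0],[0,0,0,0.008,0,0,0]]'
```

```text
time_s: 8.15
position: [0.63, -0.0973, 0.0444]
tcp_rot: [[1.0, -0.001, 0.001], [-0.001, -1.0, -0.0], [0.001, 0.0, -1.0]]
force: [-0.7, 1.5, 4.7]
opening: 0.743
grasp_force: 30.0
```

```bash
python3 -m jog '[[0.9,0,0,0,0,0,0],[0.9,0,0,0,0,0,0],[0.9,0,0,0,0,0,0],[0.9,0,0,-0.02,0,0,0],[0.9,0,0,-0.06,0,0,0],[0.9,0,0,-0.11,0,0,0],[1,-0.01,-0.04,-0.16,0,0,0],[1,-0.025,-0.095,-0.19,0,0,0],[1,-0.04,-0.153,-0.19,0,0,0],[1,-0.055,-0.211,-0.19,0,0,0],[1,-0.07,-0.269,-0.19,0,0,1],[1,-0.085,-0.327,-0.19,0,0,2],[1,-0.1,-0.385,-0.19,0,0,3],[1,-0.113,-0.435,-0.19,0,0,4],[1,-0.123,-0.475,-0.19,0,0,5],[1,-0.128,-0.492,-0.19,0,0,5],[1,-0.128,-0.492,-0.19,0,0,5],[1,-0.128,-0.492,-0.19,0,0,5]]'
python3 - <<'E'
from h import *
np.set_printoptions(precision=4,suppress=True)
im,d=viewer.capture('wrist');cv2.imwrite('pics/w3.png',im)
for r in models.outline_of('wrist','tin')[:3]:
    P=maskpts('wrist',r['mask'],d);Q=P[(P[:,2]>.031)&(P[:,2]<.046)]
    if len(Q)<50: continue
    print(r['p'],len(Q),np.median(Q[:,2]),cv2.minAreaRect((Q[:,:2]*1000).astype(np.float32)))
im,d=viewer.capture('side')
r=models.outline_of('side','roll')
for r in r[:2]:
    P=maskpts('side',r['mask'],d);zt=np.percentile(P[:,2],90);Q=P[abs(P[:,2]-zt)<.007]
    print('roll',r['p'],zt,cv2.minEnclosingCircle((Q[:,:2]*1000).astype(np.float32)))
print(models.tip_of('side','roll')[:1])
E
```

```text
time_s: 10.4
position: [0.5026, 0.3933, 0.2338]
tcp_rot: [[0.996, -0.089, 0.0], [-0.089, -0.996, -0.001], [0.0, 0.001, -1.0]]
force: [0.1, -0.7, 0.5]
opening: 1.003
grasp_force: 0.0
0.95 632 0.03131932088972758 ((541.53662109375, 515.1490478515625), (82.49082946777344, 42.453033447265625), 68.53187561035156)
0.79 6139 0.038986333334044 ((495.9957275390625, 250.07901000976562), (111.98970031738281, 58.06394958496094), 23.582006454467773)
0.61 6176 0.03903975785868624 ((502.9698181152344, 397.36370849609375), (58.12086868286133, 115.30573272705078), 84.2739486694336)
roll 0.76 0.06697184924665678 ((627.0294799804688, -96.02175903320312), 33.60588455200195)
[{'xyz': [0.6297, -0.097, 0.0175], 'p': 0.8}]
```

View pics/w3.png

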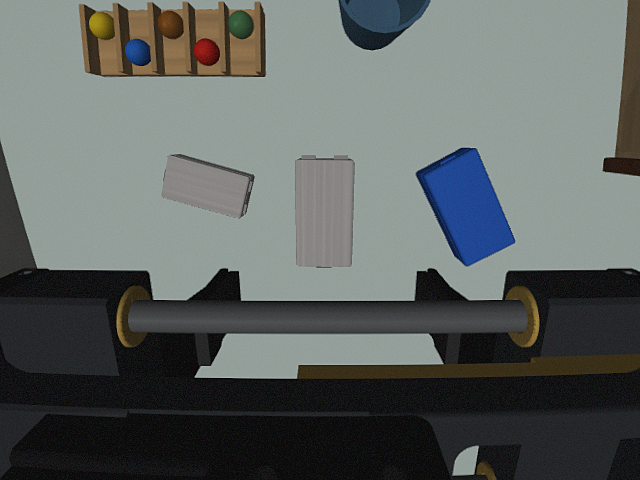

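The wrist view shows the tin centred at (324,212), clear of both decoys, with its long axis along tool x. Next is the descent and grip.

```bash
python3 -m jog '[[1,0,-0.0035,0.05,0,0,0.5],[1,0,-0.0035,0.1,0,0,0.5],[1,0,-0.0035,0.145,0,0,0.5],[1,0,-0.0035,0.18,0,0,0.5],[1,0,-0.0035,0.202,0,0,0.5],[1,0,-0.0035,0.212,0,0,0.5],[1,0,-0.0035,0.212,0,0,0.5],[0,0,-0.0035,0.212,0,0,0.5],[0,0,-0.0035,0.212,0,0,0.5],[0,0,-0.0035,0.212,0,0,0.5],[0,0,-0.0035,0.212,0,0,0.5],[0,0,-0.0035,0.212,0,0,0.5],[0,0,-0.0035,0.212,0,0,0.5],[0,0,-0.0035,0.212,0,0,0.5]]'
```

```text
time_s: 12.4
position: [0.5025, 0.3978, 0.0221]
tcp_rot: [[0.995, -0.096, 0.0], [-0.096, -0.995, -0.001], [0.0, 0.001, -1.0]]
force: [0.1, -2.6, 5.1]
opening: 0.667
grasp_force: 30.0
```

```bash
python3 -m jog '[[0,0,0,-0.02,0,0,0],[0,0,0,-0.06,0,0,0],[0,0,0,-0.11,0,0,0],[0,0.007,0.017,-0.14,0,0,0],[0,0.027,0.063,-0.14,0,0,-0.5],[0,0.051,0.119,-0.14,0,0,-1],[0,0.075,0.175,-0.14,0,0,-2],[0,0.099,0.231,-0.14,0,0,-3],[0,0.123,0.287,-0.14,0,0,-4],[0,0.142,0.33,-0.14,0,0,-4.5],[0,0.153,0.356,-0.14,0,0,-4.5],[0,0.156,0.363,-0.14,0,0,-4.5],[0,0.156,0.363,-0.14,0,0,-4.5],[0,0.156,0.363,-0.11,0,0,-4.5],[0,0.156,0.363,-0.08,0,0,-4.5],[0,0.156,0.363,-0.06,0,0,-4.5],[0,0.156,0.363,-0.05,0,0,-4.5],[0,0.156,0.363,-0.05,0,0,-4.5]]'
python3 - <<'E'
from h import *
im,d=viewer.capture('scene');cv2.imwrite('pics/c4.png',cv2.resize(im[120:320,170:370],None,fx=2.8,fy=2.8))
im2,d=viewer.capture('side')
for n in ['roll','drawer_floor']: print(n,models.tip_of('side',n)[:1],models.tip_of('scene',n)[:1])
E
```

```text
time_s: 14.65
position: [0.6219, 0.0231, 0.0711]
tcp_rot: [[1.0, -0.017, -0.001], [-0.017, -1.0, 0.0], [-0.001, -0.0, -1.0]]
force: [-0.1, 0.7, -2.1]
opening: 0.663
grasp_force: 30.0
roll [{'xyz': [0.6296, -0.0974, 0.0208], 'p': 0.58}] [{'xyz': [0.6315, -0.0955, 0.0215], 'p': 0.96}]
drawer_floor [{'xyz': [0.5387, -0.0401, 0.0264], 'p': 0.87}] []
```

View pics/c4.png

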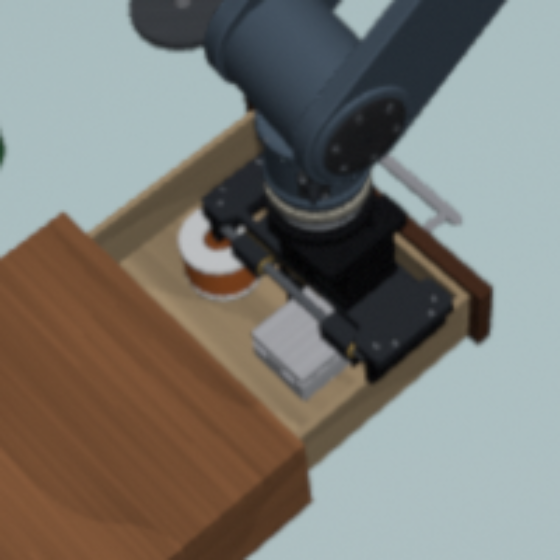

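The scene view shows the tin flat in the fingers over the drawer at (300,345), beside the roll at (220,250). I'll shift it 3 mm away from the wall, then lower it gently and open part way.

```bash
python3 -m jog '[[0,0,0.003,0.008,0,0,0],[0,0,0.003,0.015,0,0,0],[0,0,0.003,0.02,0,0,0],[0,0,0.003,0.023,0,0,0],[0,0,0.003,0.025,0,0,0],[0,0,0.003,0.027,0,0,0],[0,0,0.003,0.027,0,0,0],[0,0,0.003,0.027,0,0,0]]'
```

```text
time_s: 15.95
position: [0.6225, 0.0188, 0.0447]
tcp_rot: [[1.0, -0.019, 0.0], [-0.019, -1.0, -0.0], [0.0, 0.0, -1.0]]
force: [1.0, -0.5, -3.4]
opening: 0.664
grasp_force: 30.0
```

```bash
python3 -m jog '[[0,0,0,0.0005,0,0,0],[0,0,0,0.001,0,0,0],[0,0,0,0.001,0,0,0],[0,0,0,0.001,0,0,0]]'
```

```text
time_s: 16.45
position: [0.6227, 0.0188, 0.0442]
tcp_rot: [[1.0, -0.018, 0.001], [-0.018, -1.0, -0.0], [0.001, 0.0, -1.0]]
force: [0.0, 0.5, 2.8]
opening: 0.668
grasp_force: 30.0
```

```bash
python3 -m jog '[[0.8,0,0,0,0,0,0],[0.8,0,0,0,0,0,0],[0.8,0,0,0,0,0,0],[0.8,0,0,-0.015,0,0,0],[0.8,0,0,-0.05,0,0,0],[0.8,0,0,-0.1,0,0,0],[0.5,-0.01,0.003,-0.13,0,0,0],[0,-0.04,0.013,-0.13,0,0,0],[0,-0.09,0.03,-0.13,0,0,0],[0,-0.14,0.046,-0.13,0,0,0],[0,-0.175,0.058,-0.13,0,0,0],[0,-0.187,0.062,-0.13,0,0,0],[0,-0.187,0.062,-0.13,0,0,0],[0,-0.187,0.062,-0.13,0,0,0]]'
python3 ch.py
python3 - <<'E'
from h import *
im,d=viewer.capture('side');cv2.imwrite('pics/s5.png',cv2.resize(im[120:300,170:430],None,fx=3,fy=3))
for n in ['tin','roll','chest_drawer0_handle']:
  for c in ['side','scene']: print(n,c,[(round(r['p'],2),np.round(r['xyz'],4)) for r in models.tip_of(c,n)[:3]])
E
```

```text
time_s: 18.2
position: [0.4365, -0.04, 0.174]
tcp_rot: [[1.0, -0.018, 0.003], [-0.018, -1.0, -0.001], [0.003, 0.001, -1.0]]
force: [-0.6, -0.3, 0.7]
opening: 0.024
grasp_force: 0.0
front rim 755 [ 0.5157 -0.1797  0.083 ] [0.5384 0.0964 0.0942] [0.0194 0.5287]
wall 249 [-0.1696 -0.1634 -0.1229] [-0.0192 -0.1506]
wall 251 [0.0751 0.0799 0.0833] [-0.0159  0.0896]
top ((841.1329345703125, -47.597015380859375), (286.84527587890625, 256.795654296875), 89.13549041748047)
handle 269 [[ 0.4797 -0.1022  0.0593]
 [ 0.4868 -0.0395  0.0665]
 [ 0.4943  0.0224  0.072 ]]
floor z 0.022613019101281218 3070 [[ 0.5388 -0.1484  0.0167]
 [ 0.9689  0.0517  0.031 ]]
tin side [(0.94, array([ 0.4948,  0.2471, -0.0013])), (0.84, array([ 0.5452,  0.5139, -0.001 ])), (0.62, array([0.6214, 0.015 , 0.0184]))]
tin scene [(0.71, array([0.6245, 0.0193, 0.0193])), (0.69, array([0.5385, 0.5171, 0.001 ])), (0.69, array([0.4942, 0.246 , 0.0018]))]
roll side [(0.98, array([ 0.6283, -0.0956,  0.0181]))]
roll scene [(0.85, array([ 0.631 , -0.0961,  0.0199]))]
chest_drawer0_handle side [(0.75, array([ 0.4838, -0.0394,  0.0628]))]
chest_drawer0_handle scene [(0.76, array([ 0.4816, -0.0399,  0.0612]))]
```

View pics/s5.png

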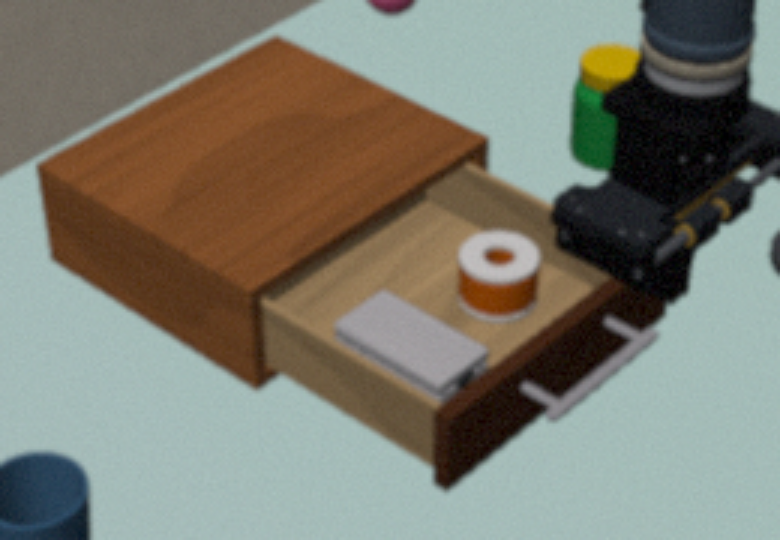

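The side view shows the tin flat and lid up at (410,340), the roll flat at (498,275), both released in the open drawer. Next I lower in front of the handle and push slowly.

```bash
python3 -m jog '[[0,0,0,0.04,0,0,0],[0,0,0,0.08,0,0,0],[0,0,0,0.11,0,0,0],[0,0,0,0.118,0,0,0],[0,0,0,0.118,0,0,0],[0,0.01,0,0.118,0,0,0],[0,0.02,0,0.118,0,0,0],[0,0.026,0,0.118,0,0,0],[0,0.03,0,0.118,0,0,0],[0,0.034,0,0.118,0,0,0],[0,0.038,0,0.118,0,0,0],[0,0.043,0,0.118,0,0,0],[0,0.049,0,0.118,0,0,0],[0,0.055,0,0.118,0,0,0],[0,0.061,0,0.118,0,0,0],[0,0.067,0,0.118,0,0,0],[0,0.073,0,0.118,0,0,0],[0,0.077,0,0.118,0,0,0],[0,0.08,0,0.118,0,0,0],[0,0.08,0,0.118,0,0,0]]'
python3 - <<'E'
from h import *
for c in ['side','scene']:
  viewer.capture(c)
  for n in ['chest_drawer0_handle','tin','roll']: print(n,c,[(round(r['p'],2),np.round(r['xyz'],4)) for r in models.tip_of(c,n)[:3]])
E
```

```text
time_s: 21.1
position: [0.515, -0.0415, 0.0556]
tcp_rot: [[1.0, -0.019, 0.001], [-0.019, -1.0, -0.001], [0.001, 0.0, -1.0]]
force: [0.4, -0.1, -0.4]
opening: 0.006
grasp_force: 0.0
chest_drawer0_handle side [(0.85, array([ 0.5306, -0.0397,  0.0615]))]
tin side [(0.97, array([ 5.415e-01,  5.123e-01, -2.000e-04])), (0.64, array([0.6733, 0.0124, 0.0185])), (0.17, array([0.6864, 0.3313, 0.0016]))]
roll side [(0.89, array([ 0.6779, -0.0965,  0.0206]))]
chest_drawer0_handle scene []
tin scene [(0.95, array([ 0.4929,  0.2447, -0.0012])), (0.83, array([0.6762, 0.0187, 0.0217])), (0.62, array([0.5394, 0.5141, 0.0025]))]
roll scene [(0.76, array([ 0.6805, -0.0976,  0.0205])), (0.22, array([ 0.4604, -0.3461, -0.002 ]))]
```

```bash
python3 -m jog '[[0,0.003,0,0,0,0,0],[0,0.008,0,0,0,0,0],[0,0.014,0,0,0,0,0],[0,0.021,0,0,0,0,0],[0,0.028,0,0,0,0,0],[0,0.035,0,0,0,0,0],[0,0.042,0,0,0,0,0],[0,0.049,0,0,0,0,0],[0,0.056,0,0,0,0,0],[0,0.063,0,0,0,0,0],[0,0.07,0,0,0,0,0],[0,0.077,0,0,0,0,0],[0,0.084,0,0,0,0,0],[0,0.091,0,0,0,0,0],[0,0.098,0,0,0,0,0],[0,0.104,0,0,0,0,0],[0,0.11,0,0,0,0,0],[0,0.114,0,0,0,0,0],[0,0.117,0,0,0,0,0],[0,0.119,0,0,0,0,0]]'
```

```text
time_s: 24.0
position: [0.6334, -0.0435, 0.0556]
tcp_rot: [[1.0, -0.019, 0.0], [-0.019, -1.0, -0.0], [0.0, 0.0, -1.0]]
force: [-0.7, -0.0, -0.4]
opening: 0.006
grasp_force: 0.5
```

```bash
python3 -m jog '[[0,0.002,0,0,0,0,0],[0,0.004,0,0,0,0,0],[0,0.006,0,0,0,0,0],[0,0.008,0,0,0,0,0],[0,0.009,0,0,0,0,0],[0,0.01,0,0,0,0,0]]'
```

```text
time_s: 24.75
position: [0.6433, -0.0436, 0.0556]
tcp_rot: [[1.0, -0.018, -0.0], [-0.018, -1.0, -0.0], [-0.0, 0.0, -1.0]]
force: [-2.0, 0.3, 0.5]
opening: 0.006
grasp_force: 0.5
```

```bash
python3 -m jog '[[0,0.001,0,0,0,0,0],[0,0.002,0,0,0,0,0],[0,0.003,0,0,0,0,0],[0,0.004,0,0,0,0,0],[0,0.004,0,0,0,0,0]]'
```

```text
time_s: 25.38
position: [0.6467, -0.0436, 0.0555]
tcp_rot: [[1.0, -0.018, -0.001], [-0.018, -1.0, 0.0], [-0.001, -0.0, -1.0]]
force: [-2.8, -0.4, 1.4]
opening: 0.005
grasp_force: 1.4
```

```bash
python3 -m jog '[[0,0.001,0,0,0,0,0],[0,0.002,0,0,0,0,0],[0,0.002,0,0,0,0,0]]'; python3 -m jog '[[0,0.001,0,0,0,0,0],[0,0.002,0,0,0,0,0],[0,0.002,0,0,0,0,0]]'
```

```text
time_s: 25.75
position: [0.6468, -0.0436, 0.0555]
tcp_rot: [[1.0, -0.018, -0.005], [-0.018, -1.0, 0.0], [-0.005, -0.0, -1.0]]
force: [-6.8, -0.9, 5.1]
opening: 0.003
grasp_force: 3.4
time_s: 26.12
position: [0.6469, -0.0436, 0.0554]
tcp_rot: [[1.0, -0.018, -0.01], [-0.018, -1.0, 0.001], [-0.01, -0.0, -1.0]]
force: [-10.2, -1.3, 7.3]
opening: 0.006
grasp_force: 5.2
```

The arm stalls at the expected stop (TCP x = 0.647) with force rising, so the drawer is shut. I'll back off and check.

```bash
python3 -m jog '[[0,-0.004,0,0,0,0,0],[0,-0.015,0,0,0,0,0],[0,-0.04,0,0,0,0,0],[0,-0.08,0,0,0,0,0],[0,-0.1,0,-0.04,0,0,0],[0,-0.12,0,-0.1,0,0,0],[0,-0.14,0,-0.15,0,0,0],[0,-0.14,0,-0.15,0,0,0],[0,-0.14,0,-0.15,0,0,0]]'
python3 - <<'E'
from h import *
for c in ['side','scene']:
  im,d=viewer.capture(c)
  if c=='side': cv2.imwrite('pics/s6.png',im)
  for n in ['chest_drawer0_handle','chest_front','cup','canister']: print(n,c,[(round(r['p'],2),np.round(r['xyz'],4)) for r in models.tip_of(c,n)[:1]])
E
```

```text
time_s: 27.25
position: [0.5115, -0.0411, 0.2054]
tcp_rot: [[1.0, -0.019, 0.001], [-0.019, -1.0, -0.0], [0.001, 0.0, -1.0]]
force: [-0.6, -0.3, 0.2]
opening: 0.004
grasp_force: 0.0
chest_drawer0_handle side [(0.37, array([ 6.890e-01,  3.303e-01, -5.000e-04]))]
chest_front side [(0.76, array([ 0.711 , -0.0423,  0.0047]))]
cup side [(0.93, array([6.852e-01, 3.312e-01, 6.000e-04]))]
canister side []
chest_drawer0_handle scene [(0.91, array([ 0.6677, -0.0413,  0.0605]))]
chest_front scene []
cup scene [(0.59, array([0.6866, 0.3253, 0.001 ]))]
canister scene [(0.55, array([ 0.7062, -0.3569, -0.0011]))]
```

View pics/s6.png

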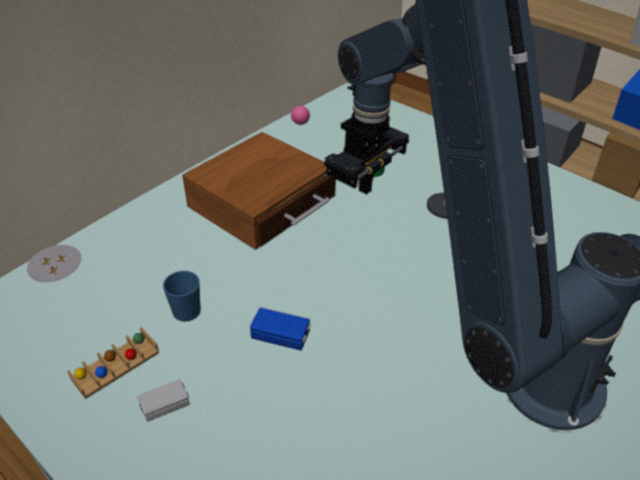

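The side view shows the drawer shut with its handle at (307,208), and the cup at (183,295) and decoys are where they started. The scene camera also puts the canister at its starting place.

```bash
python3 -c "
from rig import workorder
print(workorder.hand_in())"
```

```text
the job is handed in; nothing more can be done
None
```

The roll and the tin were set flat and released side by side in the drawer, the drawer was slid gently shut, the cup and canister stayed in place, and the job was handed in at about 27 s (no verdict was returned).

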